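# Set a vial under the viewer and focus it with the thumbwheel

### The job

Take the glass vial out of the white roofed rack by lifting it up over the steel front rail and drawing it forward, and stand it upright, without dropping it, in the middle of the viewer's round stage; let go of it. Then focus the viewer by rolling its ribbed thumbwheel with a fingertip, in as many strokes as it takes, until the pointer on the lens carriage stands opposite the marker tab; do not push the lens barrel or the marker themselves. Last of all, flip the lamp switch fully over to the far side, and leave the tape roll and the gauze pack in the rack where they are.

Things in the scene. Friction and masses are not known exactly. Their poses are not given: they have to be found in the camera images.
- rack: White rack, fixed, 130 x 280 mm, 200 mm high; origin at the centre of its underside (x -60 to +70 mm), front faces its -x, z up. One shelf, its surface 40 mm above the table; a low steel rail along the front. A vial, a tape roll and a gauze pack stand on it in three places at about x = -12 mm, y = -80, 0 and +80 mm, in any order
- rail (a point): Middle of the front rail's top: rail 4 mm thick along the rack's y, at x = -52 mm of the rack, its top 14 mm above the shelf (54 mm above the table); equally low rails close the front half of both ends
- roof_edge (a point): Middle of the lower front edge of the rack's roof, at x = -9 mm of the rack, 190 mm above the table (150 mm over the shelf); roof, end walls (inner faces at y = +-132 mm) and back wall fill x = -9 to +70 mm. Over the things a gripper pointing straight down hits the roof: tilt it 30 to 45 degrees, reaching in from the front
- vial: Glass injection vial with a crimped cap, upright on the rack's shelf, 21 mm across the body, 46 mm high (the glass body to be gripped reaches up to 37 mm), 12 g; the only vial in this rack (others lie far back on the table). Origin at the centre of its underside, z up
- tape: Roll of paper tape lying flat in the rack, 58 mm across, 26 mm high; leave it alone. Origin at the centre of its underside
- gauze: Flat gauze pack lying in the rack, 58 x 60 x 12 mm; leave it alone. Origin at the centre of its underside
- viewer: White vial viewer, fixed, 136 x 250 mm; origin at the centre of its underside, z up, -x towards the robot. Housing (x +-68, y -120 to +45 mm, top 55 mm above the table) with thumbwheel, lens, scale and lamp switch; lower part (y +45 to +125 mm, top at 45 mm) with the stage and, behind it at x = +61 to +67 mm, an upright light panel up to 97 mm. Lens barrel up to 90 mm
- stage (a point): Centre of the top of the round stage: a plain grey disc, 40 mm across, 3 mm high, 48 mm above the table, at x = +28, y = +85 mm in the viewer's frame
- wheel_top (a point): Top of the thumbwheel (fixed point, does not turn), at x = -42, y = -30 mm of the viewer, 63 mm above the table. Only 8 mm of the wheel stand out of the housing: 40 mm across, 14 mm wide, axle along the viewer's x, 16 ribs 1.6 mm high. A fingertip pressed on its top with about 4 N and drawn along the viewer's y rolls it; it resists with under 1 N and stays where left
- thumbwheel (a joint): Turn of the thumbwheel in rad, 0 to 3.6; grows as its top is rolled towards the viewer's +y (towards the stage). One rad (20 mm at the rim) shifts the lens carriage by 15 mm to +y
- barrel: Black lens barrel on its carriage with the pointer, 26 mm across, 50 mm long, lying along the viewer's y on the housing, facing the stage; it is geared to the thumbwheel and slides along y. Not to be pushed directly. Origin on the housing's top under its middle, at the pointer's y
- pointer (a point): Tip of the 3 mm wide steel pointer that projects from the lens carriage towards -x over the scale
- marker: Dark steel marker tab on the scale, T-shaped, 12 x 10 x 7 mm, a stiff slide set beforehand on the stage side (+y) of the pointer; leave it as it is. Origin on the housing's top under its tip
- marker_tip (a point): Tip of the 3 mm wide tongue of the marker tab; opposite the pointer when both have the same y in the viewer's frame
- lamp_switch (a joint): Lamp switch, a toggle lever on the housing: 0 = leaning towards the viewer's -x (off), 1.0 = over to +x (on); stays where it is left, in rad
- lamp_switch_tip (a point): Tip of the lamp switch's lever: round knob 13 mm across, 36 mm from its pivot, which lies along the viewer's y at x = -35, y = -95 mm of the viewer, 61 mm above the table; the tip starts about 93 mm above the table and takes about 1.5 N to flip

How it is judged:
By the outcome, as a careful person would: the job done as asked, in the order asked, and still so for the second after the job is handed in, with the robot touching nothing.
It also fails if it takes over 67 s, if anything falls off the work surface, if the arm or the gripper's body presses on something with over 40 N, if the wrist force passes 120 N, or if a joint passes its speed limit or range.

### The arm

A 7-joint arm with a two-finger parallel gripper is mounted at the origin on a cart in front of the work surface, level with it; the furniture and walls round the work are solid. World frame = base frame: x ahead of the robot, y to its left, z up, the work surface at z = 0. Lengths are in m, angles in rad, forces in N, time in s.
With the tool pointing down it reaches from about 0.425 to 0.925 m from the base axis. Payload 6.8 kg.
Tool frame: the origin (TCP) lies at the very end of the fingers, on their centre line; the grasp point (between the pads) lies 19 mm behind it (r.tcp_to_grasp is the distance from the TCP to the grasp point, in m); z points along the fingers, y is the line along which they close (so a half turn about z gives the same grasp; the last joint's range is limited). The gripper opens to 85 mm and grips with 20 to 120 N. Pads are 22 mm wide; open, the fingers measure 114 mm over their backs; the gripper's body (76 mm by 85 mm) begins 54 mm behind the grasp point. The pads swing forward as they close: fully open they stand 13 mm farther back than shut.
Start: joints at [1.052, 0.477, 0.022, 1.555, -0.011, 1.109, -0.083], TCP at [0.27, -0.619, 0.231] pointing down, gripper open.
Joint ranges: [-2.96, 2.96], [-0.34, 2.1], [-1.41, 1.46], [0.24, 2.44], [-1.37, 4.51], [0.17, 1.92], [-2.96, 2.96]. Speed limits (rad/s): [2.39, 2.39, 3.14, 3.14, 3.14, 3.14, 3.14].

### API

Orientations are given as a rotation vector (axis times angle).
In Python, from bench import r gives the robot as it stands.
- The arm moves only by the tool step_arm, never from a script. Its argument "moves" is a list of rows, each a list of 7 numbers: the shift along the tool's x, y, z in mm, then the turn, a rotation vector about the tool's x, y, z in rad, then the finger opening in mm, from 0 to 85.4. A call has 1 to 8 rows; each row is the pose to reach, as a shift and turn from the pose commanded when the call began, along the tool's axes at that moment; what a row does not reach only later rows make up. A row lasts 1/10 s, in which the tool goes at most 50 mm and 8.59 degrees, less where a joint would pass 70% of its speed; a pose out of reach is approached as far as the arm can. A call with a gripper value outside its range is refused whole. The fingers move at their own pace and stop on an object; "grip_force" is the grip in N (left out, the last holds). Time passes only in rows, so rows that repeat a pose let the fingers close. It gives the time, the measured TCP pose, the force, the opening and the grip force at its end, in the units of the state.
- r.get_obs(): the state, without advancing time (a new reading comes with each control period).
- r.grab_frame(name): name is "side" or "top"; returns a dict with "image" (420x560x3 uint8, red, green, blue), "depth" (420x560 float32, m along the optical axis (not along the pixel's ray), 0 where there is no reading), "mtx" (3x3 intrinsics, pixels), "rvec" (rotation vector, rad) and "tvec" (3), from world to camera coordinates, as OpenCV has them. Camera axes: x right, y down, z forward; pixel columns grow to the right and rows downward; lengths in m; the calibration is good to about 2 mm. A picture is of the moment at which its call begins.
- r.hand_in(): hands the job in; it is judged then, once.
The state is a dict: "clock": time; "joints": joint angles; "qvel": joint speeds; "tau": joint torques, N m; "tcp_pos": TCP position; "orientation": TCP orientation; "contact_force": force on the tool from outside, world axes, zero at the start; "moment": the same for the moment, N m; "grip_width": finger opening in m; "gripper_force": force on a finger pad.
Only numpy, scipy, OpenCV 4.12 (cv2) and the standard library are available. Lean on these libraries where they do the work, as an engineer would, in place of code of your own. Each camera call takes 0.05 s, during which the arm holds its last target. There are 200 camera calls.

## Working session

There is one attempt and no reset: what is moved stays moved. The work goes in short steps, Python scripts to look and compute and a tool call to move; the robot and the scene stay as the last step left them, time stands still between calls to the robot, and variables do not carry over. Pictures are saved under pics/ and viewed, at most 10 in all, crops included, and the job is handed in when it is done.

Besides the shell and the picture viewer there is one more tool, called after "Emit:" as a command line: name --pt "numbers of a row" for each row, then --argument value for the rest. step_arm: Moves the arm, as the interface text tells. Its arguments: {"type":"object","properties":{"moves":{"type":"array","items":{"type":"array","items":{"type":"number"}}},"grip_force":{"type":"number"}},"required":["moves"]}

```bash
ls; mkdir -p pics
cat > h.py <<'E'
import numpy as np, cv2, pickle
from scipy.spatial.transform import Rotation as R
from bench import r
def snap(name,tag):
    f=r.grab_frame(name); pickle.dump(f,open(f'pics/{tag}.pkl','wb')); cv2.imwrite(f'pics/{tag}.png',f['image'][:,:,::-1]); return f
def load(tag): return pickle.load(open(f'pics/{tag}.pkl','rb'))
def px(f,u,v,z=None):
    """world point at pixel: from depth, or on plane z"""
    Rm=cv2.Rodrigues(f['rvec'])[0]; t=np.ravel(f['tvec'])
    d=np.linalg.inv(f['mtx'])@[u,v,1]; c=-Rm.T@t; w=Rm.T@d
    s=(z-c[2])/w[2] if z is not None else float(f['depth'][int(round(v)),int(round(u))])
    return c+s*w
def proj(f,p):
    return cv2.projectPoints(np.array(p,float).reshape(-1,3),f['rvec'],f['tvec'],f['mtx'],None)[0].reshape(-1,2)
def crop(f,u0,v0,u1,v1,k,tag):
    cv2.imwrite(f'pics/{tag}.png',cv2.resize(f['image'][v0:v1,u0:u1,::-1],None,fx=k,fy=k,interpolation=cv2.INTER_CUBIC))
def pose():
    o=r.get_obs(); return np.array(o['tcp_pos']),R.from_rotvec(o['orientation'])
def to(p,Rt=None):
    """shift mm and turn in the tool's axes to reach p,Rt"""
    c,Rc=pose(); d=Rc.inv().apply(np.array(p)-c)*1000
    return np.round(d,1), np.round((Rc.inv()*(Rt or Rc)).as_rotvec(),3)
E
python3 - <<'E'
from h import *
a=snap('side','s0');b=snap('top','t0')
cv2.imwrite('pics/b0.png',np.vstack([a['image'],b['image']])[:,:,::-1][:,:])
print(r.get_obs()); print(pose()[1].as_matrix().round(3))
for f in(a,b): print((-cv2.Rodrigues(f['rvec'])[0].T@np.ravel(f['tvec'])).round(3))
E
```

```text
pics
{'clock': 0.1, 'joints': array([ 1.05186437,  0.47769801,  0.02234016,  1.55634465, -0.01148005,
        1.10929627, -0.08313375]), 'qvel': array([ 0.00144821, -0.00197544,  0.00076446, -0.00095229,  0.00127878,
        0.0004811 ,  0.00131862]), 'tau': array([ 4.09470202e-03, -5.97765541e+01,  1.61426090e+00, -2.81954616e+01,
        1.29200183e-02,  5.06693163e-03,  2.48105016e-05]), 'tcp_pos': array([ 0.26935165, -0.61835412,  0.23043927]), 'orientation': array([-3.07402644e+00, -6.40484176e-01,  7.21635636e-04]), 'contact_force': array([0.43422512, 0.31735032, 0.35471408]), 'moment': array([0.04483015, 0.00469906, 0.01012718]), 'gripper_force': 0.0, 'grip_width': 0.08517929298151304}
[[ 0.917  0.399 -0.001]
 [ 0.399 -0.917  0.001]
 [-0.    -0.002 -1.   ]]
[ 1.154 -0.901  0.613]
[ 0.54  -0.005  1.273]
```

View pics/t0.png

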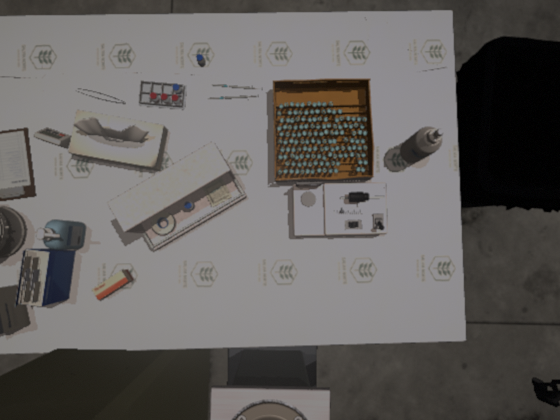

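View pics/s0.png

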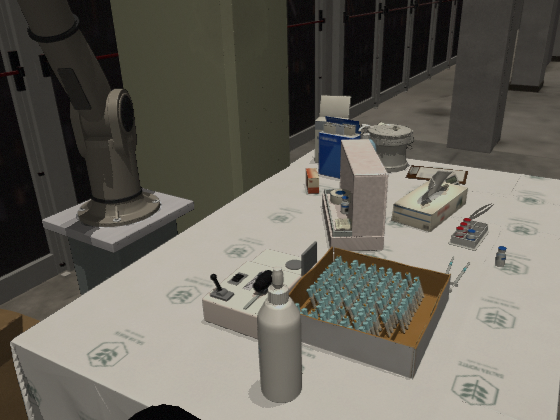

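The top view shows the rack at about (110–245, 145–250), with tape at (165,223), vial at (187,206) and gauze at (220,192). The viewer is at (290–388, 183–238). Next I'll enlarge both.

Run:
```python
from h import *
f=load('t0')
a=cv2.resize(f['image'][135:255,105:255,::-1],None,fx=5,fy=5,interpolation=cv2.INTER_CUBIC)
cv2.imwrite('pics/t0r.png',a)
crop(f,280,175,395,245,6,'t0v')
```

```text
(no output)
```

View pics/t0r.png

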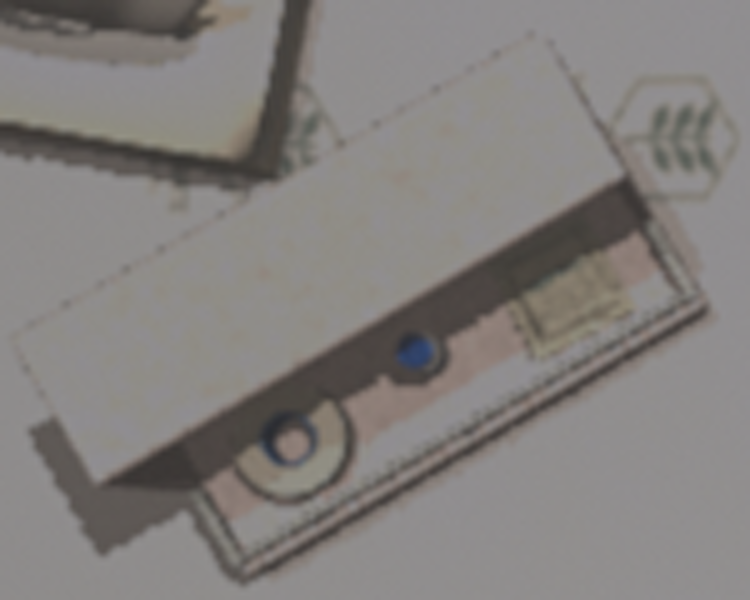

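View pics/t0v.png

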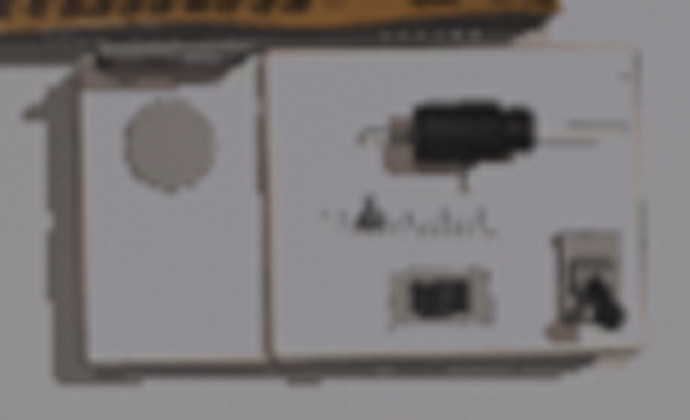

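```bash
cat > fit.py <<'E'
from h import *
from scipy.optimize import least_squares
f=load('t0')
def T(q,P): 
    c,s=np.cos(q[2]),np.sin(q[2]); P=np.array(P,float)/1000
    return np.c_[q[0]+c*P[:,0]-s*P[:,1],q[1]+s*P[:,0]+c*P[:,1],P[:,2]]
def fit(P,U,q0):
    s=least_squares(lambda q:(proj(f,T(q,P))-U).ravel(),q0); print(s.x.round(4),'res px',np.abs(s.fun).max().round(2)); return s.x
cr=lambda L,o,k:np.array([[o[0]+(u+.5)/k-.5,o[1]+(v+.5)/k-.5] for u,v in L])
o,k=(105,135),5
rk=fit([[70,-140,200],[-9,-140,200],[-9,140,200],[70,140,200]],cr([(540,30),(625,182),(100,487),(10,338)],o,k),[.65,.25,.5])
v=cr([(415,352)],o,k)[0]; vial=px(f,*v,z=.086); print('vial',vial.round(4))
d=T(rk,[[-12,0,0]])[0]; print('expected mid place',d.round(4))
o,k=(280,175),6
vw=fit([[28,85,48],[68,-120,55],[-68,-120,55],[-68,45,55],[-42,-30,63]],cr([(170,144),(638,48),(642,350),(268,357),(440,297)],o,k),[.6,-.25,0])
np.savez('fit.npz',rk=rk,vw=vw,vial=vial)
c,s=np.cos(vw[2]),np.sin(vw[2])
for n,p,z in(('pointer',(464,188),.06),('marker',(370,200),.06),('knob',(608,313),.093),('barrel',(463,132),.09)):
    w=px(f,*cr([p],o,k)[0],z=z); dx=w[:2]-vw[:2]; print(n,w.round(4),'local mm',(np.array([c*dx[0]+s*dx[1],-s*dx[0]+c*dx[1]])*1000).round(1))
print('stage,wheel',T(vw,[[28,85,48],[-42,-30,63]]).round(4))
E
python3 fit.py
```

```text
[0.6346 0.2279 0.5608] res px 0.94
vial [0.6272 0.2213 0.086 ]
expected mid place [0.6245 0.2216 0.    ]
[ 0.6319 -0.1702  0.0391] res px 0.82
pointer [ 0.6387 -0.2117  0.06  ] local mm [  5.1 -41.7]
marker [ 0.6324 -0.171   0.06  ] local mm [ 0.4 -0.8]
knob [ 0.5849 -0.2678  0.093 ] local mm [-50.8 -95.7]
barrel [ 0.6599 -0.2057  0.09  ] local mm [ 26.6 -36.6]
stage,wheel [[ 0.6566 -0.0842  0.048 ]
 [ 0.5911 -0.2018  0.063 ]]
```

```bash
cat >> h.py <<'E'
def Rt(yaw,tilt):
    """tool facing along yaw, leaning tilt from straight down"""
    h=np.array([np.cos(yaw),np.sin(yaw),0]); y=np.array([np.sin(yaw),-np.cos(yaw),0])
    z=np.array([0,0,-1])*np.cos(tilt)+h*np.sin(tilt)
    return R.from_matrix(np.c_[np.cross(y,z),y,z])
E
python3 - <<'E'
from h import *
q=np.load('fit.npz'); rk,v=q['rk'],q['vial']; Rg=Rt(rk[2],np.radians(40)); z=Rg.as_matrix()[:,2]
print(r.tcp_to_grasp)
g=np.array([v[0],v[1],.066]); tcp=g+.019*z; pre=tcp-.1*z
np.savez('grasp.npz',tcp=tcp,Rg=Rg.as_rotvec()); print(tcp,pre,to(pre,Rg))
f=load('s0'); print(proj(f,[[*v[:2],.04],[*v[:2],.086],[*v[:2],.063]]))
crop(f,310,170,390,250,8,'s0r')
E
```

```text
0.0187
[0.63750634 0.22778517 0.05144516] [0.58307437 0.1935957  0.1280496 ] (array([ 611.9, -618.9,  103.3]), array([ 0.051,  0.697, -0.144]))
[[343.57822189 212.62927496]
 [344.00223755 196.779611  ]
 [343.78873037 204.7604885 ]]
```

View pics/s0r.png

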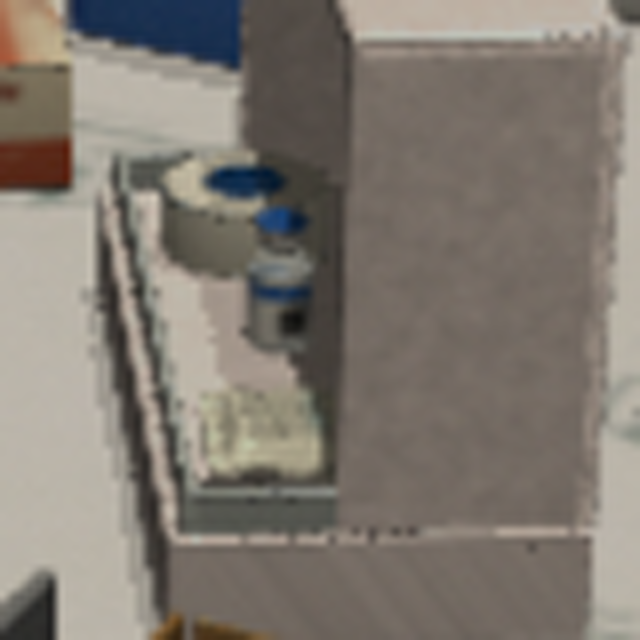

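Run:
```python
from h import *
print(to([.45,-.25,.25],Rt(.56,0)))
```

```text
(array([ 312.7, -265.6,  -19.2]), array([-0.002,  0.   , -0.149]))
```

Emit:
step_arm --pt "312 -266 -19 0 0 -0.149 45" --pt "312 -266 -19 0 0 -0.149 45" --pt "312 -266 -19 0 0 -0.149 45" --pt "312 -266 -19 0 0 -0.149 45" --pt "312 -266 -19 0 0 -0.149 45" --pt "312 -266 -19 0 0 -0.149 45" --pt "312 -266 -19 0 0 -0.149 45" --pt "312 -266 -19 0 0 -0.149 45"

```text
clock: 0.9
tcp_pos: [0.4451, -0.2578, 0.2498]
orientation: [-3.019, -0.868, 0.0]
contact_force: [0.9, 0.0, 0.0]
grip_width: 0.045
gripper_force: 0.0
```

Run:
```python
from h import *
print(pose()[0], to([.535,.11,.23],Rt(.56,.3)))
```

```text
[ 0.4451172  -0.25778165  0.24980684] (array([ 271.4, -264. ,   19.8]), array([-0. ,  0.3, -0. ]))
```

Emit:
step_arm --pt "271 -264 20 0 0 0 45" --pt "271 -264 20 0 0 0 45" --pt "271 -264 20 0 0 0 45" --pt "271 -264 20 0 0 0 45" --pt "271 -264 20 0 0 0 45" --pt "271 -264 20 0 0.3 0 45" --pt "271 -264 20 0 0.3 0 45" --pt "271 -264 20 0 0.3 0 45"

```text
clock: 1.7
tcp_pos: [0.5308, 0.1091, 0.2279]
orientation: [-2.908, -0.837, -0.439]
contact_force: [1.1, -0.6, 0.3]
grip_width: 0.0451
gripper_force: 0.0
```

Run:
```python
from h import *
g=np.load('grasp.npz'); Rg=R.from_rotvec(g['Rg']); z=Rg.as_matrix()[:,2]
yaw=.5608; t=g['tcp']+.0015*np.array([np.cos(yaw),np.sin(yaw),0])
np.savez('grasp.npz',tcp=t,Rg=g['Rg'])
print(pose()[0], to(t-.1*z,Rg))
```

```text
[0.5308413  0.10908362 0.22791113] (array([ 57.1, -43.7, 122.2]), array([-0.001,  0.398, -0.001]))
```

Emit:
step_arm --pt "57 -44 122 0 0.398 0 45" --pt "57 -44 122 0 0.398 0 45" --pt "57 -44 122 0 0.398 0 45" --pt "57 -44 122 0 0.398 0 45" --pt "57 -44 122 0 0.398 0 45"

```text
clock: 2.2
tcp_pos: [0.5772, 0.1287, 0.1548]
orientation: [-2.883, -0.788, -0.79]
contact_force: [0.2, -0.2, -0.7]
grip_width: 0.0449
gripper_force: 0.0
```

Run:
```python
from h import *
g=np.load('grasp.npz'); Rg=R.from_rotvec(g['Rg'])
print(pose()[0], to(g['tcp'],Rg))
```

```text
[0.57722709 0.1286848  0.15482201] (array([ 41.2, -65.4, 136. ]), array([0.097, 0.187, 0.007]))
```

Emit:
step_arm --pt "41 -65 36 0.097 0.187 0.007 45" --pt "41 -65 36 0.097 0.187 0.007 45" --pt "41 -65 36 0.097 0.187 0.007 45" --pt "41 -65 36 0.097 0.187 0.007 45" --pt "41 -65 36 0.097 0.187 0.007 45" --pt "41 -65 36 0.097 0.187 0.007 45"

```text
clock: 2.8
tcp_pos: [0.5924, 0.2112, 0.1382]
orientation: [-2.674, -0.771, -0.972]
contact_force: [-0.6, 0.0, -0.7]
grip_width: 0.0451
gripper_force: 0.0
```

Run:
```python
from h import *
g=np.load('grasp.npz'); Rg=R.from_rotvec(g['Rg'])
print(r.get_obs()['joints'].round(2), to(g['tcp'],Rg))
```

```text
[ 0.62  0.71 -1.26  2.21  1.83  0.5  -2.96] (array([-18.6,  10.4,  97.6]), array([-0.004, -0.   , -0.001]))
```

Emit:
step_arm --pt "0 0 0 0 0 0 45" --pt "0 0 0 0 0 0 45"

```text
clock: 3.0
tcp_pos: [0.5927, 0.2097, 0.1386]
orientation: [-2.681, -0.77, -0.973]
contact_force: [-0.9, 0.4, 0.5]
grip_width: 0.0451
gripper_force: 0.0
```

Run:
```python
from h import *
g=np.load('grasp.npz'); Rg=R.from_rotvec(g['Rg'])
print(r.get_obs()['joints'].round(3), to(g['tcp'],Rg)); snap('side','s1'); snap('top','t1')
crop(load('s1'),0,0,400,260,2,'s1c')
```

```text
[ 0.617  0.704 -1.254  2.21   1.826  0.503 -2.959] (array([-18.2,   8.4,  98.4]), array([ 0.002,  0.002, -0.   ]))
```

View pics/s1c.png

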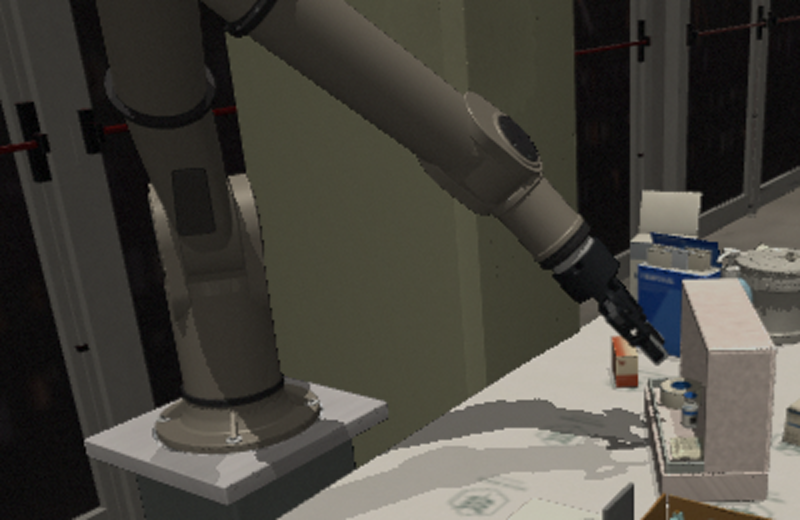

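Emit:
step_arm --pt "-18 8 0 0 0 1.1 45" --pt "-18 8 0 0 0 1.1 45" --pt "-18 8 0 0 0 1.1 45" --pt "-18 8 0 0 0 1.1 45" --pt "-18 8 0 0 0 1.1 45" --pt "-18 8 0 0 0 1.1 45" --pt "-18 8 0 0 0 1.1 45" --pt "-18 8 0 0 0 1.1 45"

```text
clock: 3.9
tcp_pos: [0.5984, 0.1861, 0.1593]
orientation: [-2.572, 0.529, -0.53]
contact_force: [0.1, -0.0, -1.1]
grip_width: 0.0452
gripper_force: 0.0
```

Run:
```python
from h import *
g=np.load('grasp.npz'); Rg=R.from_rotvec(g['Rg'])*R.from_rotvec([0,0,np.pi])
print(r.get_obs()['joints'].round(3), to(g['tcp'],Rg))
```

```text
[ 0.434  0.443 -0.865  2.133  0.742  0.17  -2.959] (array([-13.9,   8.4, 121.7]), array([0.135, 0.013, 2.15 ]))
```

Emit:
step_arm --pt "-14 8 22 0 0 -1.1 45" --pt "-14 8 22 0 0 -1.1 45" --pt "-14 8 22 0 0 -1.1 45" --pt "-14 8 22 0 0 -1.1 45" --pt "-14 8 22 0 0 -1.1 45" --pt "-14 8 22 0 0 -1.1 45" --pt "-14 8 22 0 0 -1.1 45" --pt "-14 8 22 0 0 -1.1 45"

```text
clock: 4.7
tcp_pos: [0.5937, 0.1936, 0.1324]
orientation: [-2.656, -0.976, -0.843]
contact_force: [0.1, 0.3, 0.8]
grip_width: 0.0449
gripper_force: 0.0
```

Run:
```python
from h import *
print([a for a in dir(r) if a[0]!='_'])
g=np.load('grasp.npz'); Rg=R.from_rotvec(g['Rg']); Rf=Rg*R.from_rotvec([0,0,np.pi])
print(r.get_obs()['joints'].round(3), to(g['tcp'],Rg), to(g['tcp'],Rf))
```

```text
['Unreachable', 'get_obs', 'grab_frame', 'hand_in', 'tcp_to_grasp']
[ 0.489  0.543 -0.973  2.152  1.299  0.226 -2.368] (array([ 0.5,  0.7, 99.1]), array([-0.069,  0.089,  0.121])) (array([ 0.5,  0.7, 99.1]), array([-0.134, -0.104, -3.016]))
```

Run:
```python
from h import *
v=np.load('fit.npz')['vial']; yaw=.5608; g=np.array([v[0]+.0013,v[1]+.0008,.066]); Rg=Rt(yaw,np.radians(35)); tcp=g+.0187*Rg.as_matrix()[:,2]
np.savez('grasp.npz',tcp=tcp,Rg=Rg.as_rotvec()); print(to(tcp-.1*Rg.as_matrix()[:,2],Rg))
```

```text
(array([-0.9, -5.9, -0.9]), array([-0.064,  0.002,  0.123]))
```

Emit:
step_arm --pt "-1 -6 -1 -0.064 0.002 0.123 45" --pt "-1 -6 -1 -0.064 0.002 0.123 45" --pt "-1 -6 -1 -0.064 0.002 0.123 45" --pt "-1 -6 -1 -0.064 0.002 0.123 45"

```text
clock: 5.1
tcp_pos: [0.5887, 0.1977, 0.1326]
orientation: [-2.735, -0.788, -0.862]
contact_force: [-0.4, -0.1, -1.6]
grip_width: 0.0451
gripper_force: 0.0
```

Run:
```python
from h import *
g=np.load('grasp.npz'); Rg=R.from_rotvec(g['Rg'])
print(r.get_obs()['joints'].round(3), to(g['tcp'],Rg))
```

```text
[ 0.374  0.484 -0.882  2.184  1.533  0.236 -2.798] (array([ -0. ,   0.6, 100. ]), array([-0.001,  0.   , -0.   ]))
```

Emit:
step_arm --pt "0 0 0 0 0 -1.1 45" --pt "0 0 0 0 0 -1.1 45" --pt "0 0 0 0 0 -1.1 45" --pt "0 0 0 0 0 -1.1 45" --pt "0 0 0 0 0 -1.1 45" --pt "0 0 0 0 0 -1.1 45" --pt "0 0 0 0 0 -1.1 45" --pt "0 0 0 0 0 -1.1 45"

```text
clock: 5.9
tcp_pos: [0.5892, 0.1968, 0.132]
orientation: [1.923, 2.108, 0.866]
contact_force: [-0.8, -0.8, -0.3]
grip_width: 0.0448
gripper_force: 0.0
```

Emit:
step_arm --pt "0 0 0 0 0 -1.1 45" --pt "0 0 0 0 0 -1.1 45" --pt "0 0 0 0 0 -1.1 45" --pt "0 0 0 0 0 -1.1 45" --pt "0 0 0 0 0 -1.1 45" --pt "0 0 0 0 0 -1.1 45" --pt "0 0 0 0 0 -1.1 45" --pt "0 0 0 0 0 -1.1 45"

```text
clock: 6.7
tcp_pos: [0.5893, 0.1968, 0.132]
orientation: [0.497, 2.591, 0.568]
contact_force: [-0.2, -0.8, 0.3]
grip_width: 0.0451
gripper_force: 0.0
```

Run:
```python
from h import *
g=np.load('grasp.npz'); Rg=R.from_rotvec(g['Rg'])*R.from_rotvec([0,0,np.pi])
np.savez('grasp.npz',tcp=g['tcp'],Rg=Rg.as_rotvec())
print(r.get_obs()['joints'].round(3), to(g['tcp'],Rg))
```

```text
[ 0.309  0.456 -0.797  2.187  1.533  0.189 -0.613] (array([ 0.2,  0.6, 99.6]), array([ 0.001, -0.001, -0.94 ]))
```

Emit:
step_arm --pt "0 0.6 0 0 0 -0.94 45" --pt "0 0.6 0 0 0 -0.94 45" --pt "0 0.6 0 0 0 -0.94 45" --pt "0 0.6 0 0 0 -0.94 45" --pt "0 0.6 0 0 0 -0.94 45" --pt "0 0.6 0 0 0 -0.94 45" --pt "0 0.6 0 0 0 -0.94 45"

```text
clock: 7.4
tcp_pos: [0.5894, 0.1973, 0.1323]
orientation: [-0.705, 2.447, 0.223]
contact_force: [-0.2, 0.0, -0.2]
grip_width: 0.0449
gripper_force: 0.0
```

Run:
```python
from h import *
g=np.load('grasp.npz'); Rg=R.from_rotvec(g['Rg'])
print(r.get_obs()['joints'].round(3), to(g['tcp'],Rg))
```

```text
[ 0.298  0.451 -0.784  2.187  1.53   0.183  0.326] (array([ 0. ,  0.1, 99.6]), array([ 0.001, -0.001, -0.   ]))
```

Approach along the tool axis.

Emit:
step_arm --pt "0 0 25 0 0 0 45" --pt "0 0 50 0 0 0 45" --pt "0 0 70 0 0 0 45" --pt "0 0 85 0 0 0 45" --pt "0 0 100 0 0 0 45" --pt "0 0 100 0 0 0 45"

```text
clock: 8.0
tcp_pos: [0.6377, 0.2278, 0.0484]
orientation: [-0.698, 2.452, 0.226]
contact_force: [-0.4, -0.8, 0.3]
grip_width: 0.0453
gripper_force: 0.0
```

Run:
```python
from h import *
g=np.load('grasp.npz'); Rg=R.from_rotvec(g['Rg'])
print(r.get_obs()['joints'].round(3), to(g['tcp'],Rg))
a=snap('side','s2'); b=snap('top','t2')
A=cv2.resize(a['image'][160:250,300:400],None,fx=4,fy=4,interpolation=2); B=cv2.resize(b['image'][165:255,140:240],None,fx=4,fy=4,interpolation=2)
cv2.imwrite('pics/c2.png',np.hstack([A,B])[:,:,::-1])
```

```text
[ 0.272  0.729 -0.833  2.091  1.931  0.361  0.031] (array([-1.2,  0.1, -1.9]), array([ 0.002, -0.003, -0.007]))
```

View pics/c2.png

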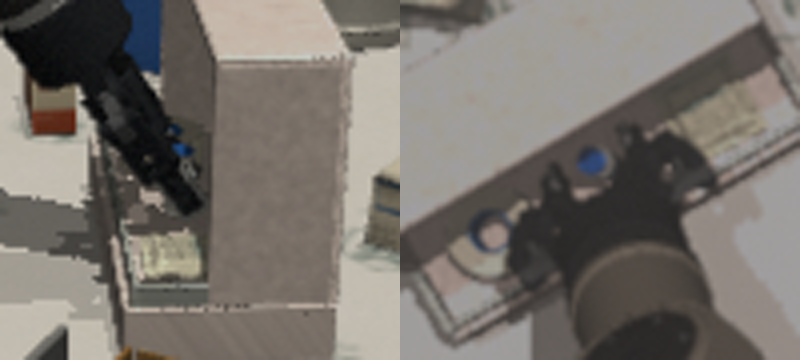

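The vial is between the two open fingers and nothing is touched. Closing on it.

Emit:
step_arm --pt "0 0 0 0 0 0 30" --pt "0 0 0 0 0 0 25" --pt "0 0 0 0 0 0 18" --pt "0 0 0 0 0 0 15" --pt "0 0 0 0 0 0 15" --pt "0 0 0 0 0 0 15" --grip_force 25

```text
clock: 8.7
tcp_pos: [0.6377, 0.2287, 0.0512]
orientation: [-0.698, 2.448, 0.225]
contact_force: [-2.6, -2.1, 7.3]
grip_width: 0.0205
gripper_force: 24.7
```

Run:
```python
from h import *
c,Rc=pose(); rk=np.load('fit.npz')['rk']; f=np.array([np.cos(rk[2]),np.sin(rk[2]),0])
for d in ([0,0,.015],[0,0,.032],-.02*f+[0,0,.04],-.06*f+[0,0,.05],-.1*f+[0,0,.06]): print(to(c+d)[0])
```

```text
[ -8.6   0.1 -12.3]
[-18.4   0.1 -26.2]
[ -6.6   0.1 -44.2]
[ 20.4  -0.1 -75.4]
[  47.4   -0.2 -106.5]
```

Emit:
step_arm --pt "-4 0 -6 0 0 0 15" --pt "-9 0 -12 0 0 0 15" --pt "-18 0 -26 0 0 0 15" --pt "-7 0 -44 0 0 0 15" --pt "8 0 -60 0 0 0 15" --pt "20 0 -75 0 0 0 15" --pt "47 0 -106 0 0 0 15" --pt "47 0 -106 0 0 0 15"

```text
clock: 9.5
tcp_pos: [0.549, 0.1732, 0.1091]
orientation: [-0.699, 2.453, 0.223]
contact_force: [-0.2, -0.9, -0.7]
grip_width: 0.02
gripper_force: 24.5
```

Run:
```python
from h import *
c,Rc=pose(); vw=np.load('fit.npz')['vw']
R1=Rt(vw[2],np.radians(35))*R.from_rotvec([0,0,np.pi])
print(r.get_obs()['joints'].round(3)); S=np.array([.6566,-.0842,.048])
g=np.load('grasp.npz'); off=np.array([0,0,.026])+.0187*R1.as_matrix()[:,2]
print(S+off, to([.57,-.0,.18],R1), to(S+off+[0,0,.06],R1))
a=snap('side','s3'); print(proj(a,c-.0187*Rc.as_matrix()[:,2])); crop(a,280,130,380,205,6,'s3c')
```

```text
[ 0.437  0.488 -0.913  2.287  1.887  0.242  0.006]
[ 0.66731767 -0.08378051  0.05868186] (array([  19.7, -157.9, -100.7]), array([ 0.298, -0.006,  0.422])) (array([  22.8, -280.7,  -28.7]), array([ 0.298, -0.006,  0.422]))
[[304.97472285 184.02565948]]
```

View pics/s3c.png

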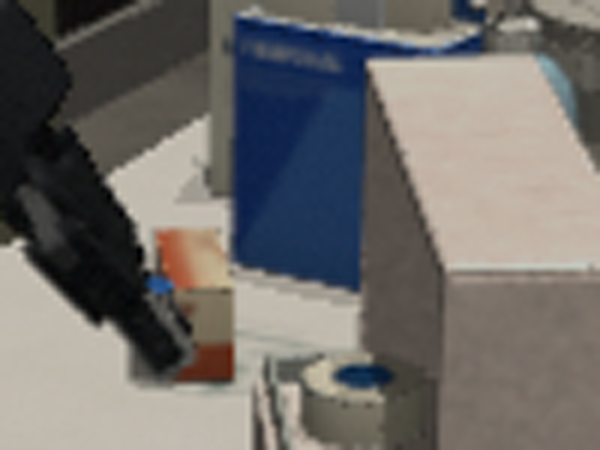

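The cap shows in the fingers at crop (160,287) and the vial is clear of the rack, so I'll carry it to above the stage.

Emit:
step_arm --pt "-5 -40 -50 0.04 0 0.06 15" --pt "-5 -80 -60 0.09 0 0.12 15" --pt "0 -120 -60 0.13 0 0.18 15" --pt "5 -160 -60 0.17 0 0.24 15" --pt "10 -200 -55 0.21 0 0.3 15" --pt "15 -240 -50 0.26 0 0.36 15" --pt "20 -280 -40 0.298 -0.006 0.422 15" --pt "20 -280 -40 0.298 -0.006 0.422 15"

```text
clock: 10.35
tcp_pos: [0.67, -0.0874, 0.129]
orientation: [-0.04, 2.527, 0.016]
contact_force: [-0.8, 0.4, -0.3]
grip_width: 0.0201
gripper_force: 24.6
```

Run:
```python
from h import *
R1=Rt(.0391,np.radians(35))*R.from_rotvec([0,0,np.pi])
print(r.get_obs()['joints'].round(3)); S=np.array([.6676,-.0838,.0595])
print(to(S+[0,0,.03],R1))
```

```text
[ 0.646  0.509 -0.713  2.084  1.477  0.245  0.312]
(array([24.6,  3.6, 30.9]), array([-0.002,  0.003, -0.007]))
```

Emit:
step_arm --pt "12 3.6 15 -0.002 0.003 -0.007 15" --pt "24 3.6 31 -0.002 0.003 -0.007 15" --pt "24 3.6 31 -0.002 0.003 -0.007 15" --pt "24 3.6 31 -0.002 0.003 -0.007 15"

```text
clock: 10.75
tcp_pos: [0.6659, -0.078, 0.091]
orientation: [-0.06, 2.53, 0.022]
contact_force: [0.4, -0.8, -0.5]
grip_width: 0.0202
gripper_force: 24.6
```

Run:
```python
from h import *
R1=Rt(.0391,np.radians(35))*R.from_rotvec([0,0,np.pi])
S=np.array([.6676,-.0838,.0595]); c,Rc=pose()
print(c,to(S,R1))
a=snap('side','s4');b=snap('top','t4')
print(proj(a,[[.6566,-.0842,.048],[.6566,-.0842,.078],[.6566,-.0842,.124]]),proj(b,[[.6566,-.0842,.048],[.6566,-.0842,.124]]))
A=cv2.resize(a['image'][220:290,250:350],None,fx=4,fy=4,interpolation=2); B=cv2.resize(b['image'][165:235,275:375],None,fx=4,fy=4,interpolation=2)
cv2.imwrite('pics/c4.png',np.hstack([A,B])[:,:,::-1])
```

```text
[ 0.665882   -0.078033    0.09099997] (array([16.9, -5.9, 26.6]), array([ 0.007, -0.   ,  0.006]))
[[294.39467788 263.76043327]
 [294.17376055 251.68344141]
 [293.82508413 232.62218242]] [[307.75909992 198.12167141]
 [309.81530445 195.23300504]]
```

View pics/c4.png

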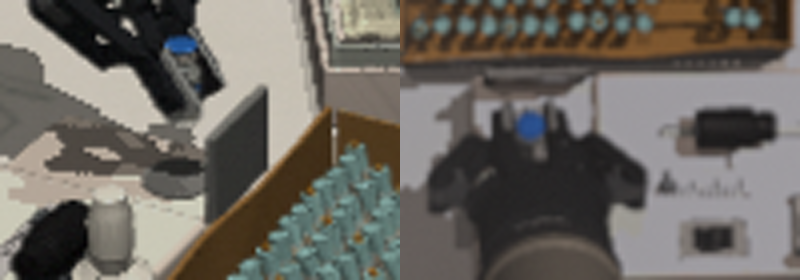

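The cap is centred between the pads and above the stage (within about 2 mm after the remaining correction). Lowering.

Emit:
step_arm --pt "8 -3 12 0.007 0 0.006 15" --pt "13 -6 21 0.007 0 0.006 15" --pt "16 -6 25 0.007 0 0.006 15" --pt "16 -6 25 0.007 0 0.006 15" --pt "16 -6 25 0.007 0 0.006 15"

```text
clock: 11.35
tcp_pos: [0.6677, -0.0846, 0.0622]
orientation: [-0.049, 2.529, 0.014]
contact_force: [-0.1, -0.3, -0.5]
grip_width: 0.0199
gripper_force: 24.6
```

Run:
```python
from h import *
R1=Rt(.0391,np.radians(35))*R.from_rotvec([0,0,np.pi])
S=np.array([.6676,-.0838,.0595]); c,Rc=pose()
print(c,to(S,R1), to(c-[0,0,.001])[0])
```

```text
[ 0.66767417 -0.08459397  0.06217087] (array([1.6, 0.8, 2.2]), array([-0.002,  0.001, -0.   ])) [0.6 0.  0.8]
```

Emit:
step_arm --pt "0.6 0.5 0.8 0 0 0 15" --pt "1.1 0.8 1.6 0 0 0 15" --pt "1.1 0.8 1.6 0 0 0 15"

```text
clock: 11.65
tcp_pos: [0.6674, -0.0838, 0.0596]
orientation: [-0.049, 2.53, 0.013]
contact_force: [-0.3, 0.2, -0.1]
grip_width: 0.0197
gripper_force: 24.6
```

Emit:
step_arm --pt "0.3 0 0.4 0 0 0 15" --pt "0.6 0 0.8 0 0 0 15" --pt "0.6 0 0.8 0 0 0 15"

```text
clock: 11.95
tcp_pos: [0.6677, -0.0839, 0.0592]
orientation: [-0.049, 2.529, 0.013]
contact_force: [-2.1, -0.3, 4.8]
grip_width: 0.0202
gripper_force: 25.2
```

Emit:
step_arm --pt "0.3 0 0.4 0 0 0 15" --pt "0.6 0 0.8 0 0 0 15" --pt "0.6 0 0.8 0 0 0 15"

```text
clock: 12.25
tcp_pos: [0.668, -0.0839, 0.0591]
orientation: [-0.049, 2.527, 0.012]
contact_force: [-7.0, -1.7, 13.0]
grip_width: 0.0198
gripper_force: 26.1
```

Emit:
step_arm --pt "-0.6 0 -0.9 0 0 0 15" --pt "-0.6 0 -0.9 0 0 0 20" --pt "-0.6 0 -0.9 0 0 0 24" --pt "-0.6 0 -0.9 0 0 0 30" --pt "-0.6 0 -0.9 0 0 0 36" --pt "-0.6 0 -0.9 0 0 0 40" --pt "-0.6 0 -0.9 0 0 0 40"

```text
clock: 12.95
tcp_pos: [0.6671, -0.084, 0.0584]
orientation: [-0.048, 2.53, 0.014]
contact_force: [0.4, 0.4, 0.4]
grip_width: 0.0401
gripper_force: 0.0
```

Run:
```python
from h import *
print(r.get_obs()['joints'].round(3),to([.6,-.08,.2]))
a=snap('side','s5');b=snap('top','t5')
print(proj(b,[[.6566,-.0842,.094]]))
A=cv2.resize(a['image'][220:290,250:350],None,fx=4,fy=4,interpolation=2); B=cv2.resize(b['image'][165:235,275:375],None,fx=4,fy=4,interpolation=2)
cv2.imwrite('pics/c5.png',np.hstack([A,B])[:,:,::-1])
```

```text
[ 0.682  0.676 -0.778  2.111  1.951  0.36  -0.081] (array([ -26.4,    6.4, -154.4]), array([0., 0., 0.]))
[[308.97216539 196.417492  ]]
```

View pics/c5.png

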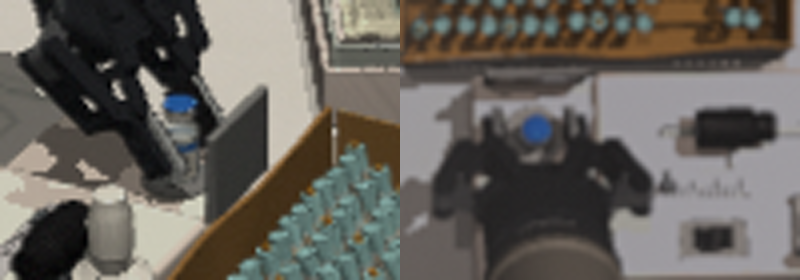

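Vial stands upright and centred on the stage: cap at crop (537,129), within 1 px of expected. Retreating along the tool axis.

Emit:
step_arm --pt "0 0 -15 0 0 0 40" --pt "0 0 -40 0 0 0 40" --pt "0 0 -80 0 0 0 40" --pt "0 0 -120 0 0 0 40" --pt "0 0 -120 0 0 0 20" --pt "0 0 -120 0 0 0 0"

```text
clock: 13.65
tcp_pos: [0.5983, -0.0868, 0.1585]
orientation: [-0.049, 2.528, 0.011]
contact_force: [0.2, -1.5, -0.5]
grip_width: 0.0119
gripper_force: 0.0
```

Run:
```python
from h import *
q=np.load('fit.npz')['vw']; y=q[2]
R1=Rt(y,0.1)*R.from_rotvec([0,0,np.pi]); R2=R1*R.from_rotvec([0,0,np.pi/2]);R3=R1*R.from_rotvec([0,0,-np.pi/2])
print(r.get_obs()['joints'].round(3))
c,s=np.cos(y),np.sin(y)
W=lambda lx,ly,z:np.array([q[0]+c*lx-s*ly,q[1]+s*lx+c*ly,z])
for RR in(R1,R2,R3): print(to(W(-42,-50,.11),RR))
```

```text
[ 0.753  0.36  -0.779  2.216  1.363  0.185  0.395]
(array([ 34366.3, -50152. , -23951.2]), array([-0.004,  0.514, -0.   ]))
(array([ 34366.3, -50152. , -23951.2]), array([0.4  , 0.405, 1.533]))
(array([ 34366.3, -50152. , -23951.2]), array([-0.405,  0.4  , -1.533]))
```

```bash
cat >> h.py <<'E'
q=np.load('fit.npz')['vw']; y=q[2]; c_,s_=np.cos(y),np.sin(y)
def W(lx,ly,z):
    """viewer mm -> world m"""
    lx/=1000;ly/=1000; return np.array([q[0]+c_*lx-s_*ly,q[1]+s_*lx+c_*ly,z/1000])
def L(p): d=np.array(p)[:2]-q[:2]; return np.round([(c_*d[0]+s_*d[1])*1e3,(-s_*d[0]+c_*d[1])*1e3,p[2]*1e3],1)
R1=Rt(y,0)*R.from_rotvec([0,0,np.pi])
E
python3 - <<'E'
from h import *
print(to(W(-42,-41,115),R1), L(pose()[0]))
E
```

```text
(array([  34.7, -125.6,   29.3]), array([-0.004,  0.614, -0.001])) [-30.3  84.7 158.5]
```

Emit:
step_arm --pt "0 -25 0 0 0.12 0 0" --pt "0 -50 0 0 0.24 0 0" --pt "10 -75 5 0 0.37 0 0" --pt "20 -100 15 0 0.49 0 0" --pt "35 -126 29 -0.004 0.614 0 0" --pt "35 -126 29 -0.004 0.614 0 0" --pt "35 -126 29 -0.004 0.614 0 0" --pt "35 -126 29 -0.004 0.614 0 0"

```text
clock: 14.45
tcp_pos: [0.5919, -0.212, 0.1118]
orientation: [0.062, -3.14, -0.004]
contact_force: [-0.3, -0.4, -0.0]
grip_width: -0.0003
gripper_force: 0.0
```

Run:
```python
from h import *
print(r.get_obs()['joints'].round(3),to(W(-42,-41,65),R1), L(pose()[0]))
```

```text
[ 0.879  0.714 -0.915  1.725  0.645  1.035  1.346] (array([ 0.3, -1. , 46.8]), array([ 0.003, -0.001,  0.   ])) [-41.6 -40.2 111.8]
```

Emit:
step_arm --pt "0 2 25 0.003 0 0 0" --pt "0 2 44 0.003 0 0 0" --pt "0 2 46 0.003 0 0 0" --pt "0 2 47 0.003 0 0 0" --pt "0 2 48 0.003 0 0 0" --pt "0 2 48 0.003 0 0 0"

```text
clock: 15.05
tcp_pos: [0.5915, -0.211, 0.066]
orientation: [0.061, -3.14, 0.002]
contact_force: [-0.8, 0.5, -0.4]
grip_width: 0.0001
gripper_force: 0.0
```

Emit:
step_arm --pt "0 0 1 0 0 0 0" --pt "0 0 1.5 0 0 0 0" --pt "0 0 1.5 0 0 0 0"

```text
clock: 15.35
tcp_pos: [0.591, -0.2108, 0.0637]
orientation: [0.061, -3.139, 0.001]
contact_force: [-0.4, 0.2, 0.6]
grip_width: 0.0001
gripper_force: 0.0
```

Emit:
step_arm --pt "0 0 0.5 0 0 0 0" --pt "0 0 1 0 0 0 0" --pt "0 0 1 0 0 0 0"

```text
clock: 15.65
tcp_pos: [0.5911, -0.2108, 0.0627]
orientation: [0.061, -3.139, 0.001]
contact_force: [-0.5, -0.9, 0.8]
grip_width: 0.0002
gripper_force: 0.3
```

Emit:
step_arm --pt "0 0 0.5 0 0 0 0" --pt "0 0 1 0 0 0 0" --pt "0 0 1 0 0 0 0"

```text
clock: 15.95
tcp_pos: [0.5911, -0.2112, 0.0623]
orientation: [0.061, -3.139, 0.002]
contact_force: [-1.7, -0.6, 6.5]
grip_width: 0.0004
gripper_force: 3.0
```

Emit:
step_arm --pt "0 4 0 0 0 0 0" --pt "0 8 0 0 0 0 0" --pt "0 12 0 0 0 0 0" --pt "0 16 0 0 0 0 0" --pt "0 20 0 0 0 0 0" --pt "0 20 0 0 0 0 0"

```text
clock: 16.55
tcp_pos: [0.5902, -0.19, 0.0616]
orientation: [0.063, -3.139, 0.0]
contact_force: [0.1, -0.1, 0.5]
grip_width: 0.0001
gripper_force: 0.0
```

Run:
```python
from h import *
print(L(pose()[0]))
b=snap('top','t6')
B=cv2.resize(b['image'][175:245,280:395],None,fx=6,fy=6,interpolation=2); cv2.imwrite('pics/c6.png',B[:,:,::-1])
# barrel: dark blob columns in band of barrel rows vs t0
for t in('t0','t6'):
    f=load(t); im=f['image'][191:203,335:385].mean(2); d=(im<55); print(t,d.sum(0))
```

```text
[-42.4 -18.2  61.6]
t0 [ 0  0  0  0  0  0  0  0  0  0  0  0  0  2  8  9  9  9  9  9  9 10 10  9
  9  9  9  9  8  7  6  6  6  1  0  0  0  0  0  0  0  0  0  0  0  0  0  0
  0  0]
t6 [ 0  0  0  0  0  0  0  0  5  9 10 10 10  9  9  9  8  8  8  8  8  9 10  7
  7  7  6  5  0  0  0  0  0  0  0  0  0  0  0  0  0  0  0  0  0  2  3  4
  5  4]
```

Stroke 1 moved the lens about 5 px (~14 mm) towards the stage. Stroke 2.

Emit:
step_arm --pt "0 0 -8 0 0 0 0" --pt "0 -10 -8 0 0 0 0" --pt "0 -21 -8 0 0 0 0" --pt "0 -21 -8 0 0 0 0" --pt "0 -21 -3 0 0 0 0" --pt "0 -21 -1 0 0 0 0" --pt "0 -21 0 0 0 0 0" --pt "0 -21 0.2 0 0 0 0"

```text
clock: 17.4
tcp_pos: [0.5913, -0.2118, 0.0617]
orientation: [0.062, -3.139, 0.002]
contact_force: [-0.4, -0.7, 4.3]
grip_width: -0.0002
gripper_force: 1.6
```

Emit:
step_arm --pt "0 4 0 0 0 0 0" --pt "0 8 0 0 0 0 0" --pt "0 12 0.3 0 0 0 0" --pt "0 16 0.4 0 0 0 0" --pt "0 20 0.5 0 0 0 0" --pt "0 20 0.5 0 0 0 0"

```text
clock: 18.0
tcp_pos: [0.5901, -0.1905, 0.0607]
orientation: [0.064, -3.138, -0.001]
contact_force: [-0.8, -0.5, 1.9]
grip_width: -0.0002
gripper_force: 0.7
```

Run:
```python
from h import *
print(L(pose()[0]))
b=snap('top','t7')
B=cv2.resize(b['image'][175:245,280:395],None,fx=6,fy=6,interpolation=2); cv2.imwrite('pics/c7.png',B[:,:,::-1])
for t in('t6','t7'):
    f=load(t); im=f['image'][191:203,325:385].mean(2); d=(im<55); print(t,d.sum(0))
```

```text
[-42.6 -18.6  60.7]
t6 [ 0  0  0  0  0  0  0  0  0  0  0  0  0  0  0  0  0  0  5  9 10 10 10  9
  9  9  8  8  8  8  8  9 10  7  7  7  6  5  0  0  0  0  0  0  0  0  0  0
  0  0  0  0  0  0  0  2  3  4  5  4]
t7 [ 0  0  0  0  0  0  0  0  0  0  0  0  0  8  9  9  9  9  9  9 10 10 10  9
  9  9  8  7  7  7  7  8  2  0  0  0  0  1  0  0  0  0  0  0  0  0  0  0
  0  0  0  0  0  0  0  2  2  4  4  3]
```

Emit:
step_arm --pt "0 0 -8 0 0 0 0" --pt "0 -10 -8 0 0 0 0" --pt "0 -21 -8 0 0 0 0" --pt "0 -21 -8 0 0 0 0" --pt "0 -21 -3 0 0 0 0" --pt "0 -21 -1 0 0 0 0" --pt "0 -21 0 0 0 0 0" --pt "0 -21 0 0 0 0 0"

```text
clock: 18.85
tcp_pos: [0.5911, -0.2137, 0.062]
orientation: [0.061, -3.138, 0.004]
contact_force: [-4.5, -2.0, 10.4]
grip_width: -0.0001
gripper_force: 5.4
```

Emit:
step_arm --pt "0 3 0 0 0 0 0" --pt "0 6 0 0 0 0 0" --pt "0 9 0 0 0 0 0" --pt "0 9 0 0 0 0 0" --pt "0 9 -15 0 0 0 0" --pt "50 9 -35 0 0 0 0" --pt "100 9 -35 0 0 0 0" --pt "100 9 -35 0 0 0 0"

```text
clock: 19.65
tcp_pos: [0.4839, -0.208, 0.0953]
orientation: [0.061, -3.131, 0.003]
contact_force: [0.7, -0.8, -0.3]
grip_width: 0.0002
gripper_force: 0.0
```

Run:
```python
from h import *
print(L(pose()[0]))
b=snap('top','t8');s=snap('side','s8')
np.set_printoptions(linewidth=250)
for t in('t0','t8'):
    f=load(t); print(t); print(f['image'][200:216,334:364].mean(2).astype(int))
for n in(0,8):
    f=load(f's{n}'); print(proj(f,[W(5,-41.7,60),W(0,-.8,62)]))
```

```text
[-149.4  -32.    95.3]
t0
[[143 143 143 144 143 144 144 145 143 128  96  94  94  94  78  39  28  28  28  30  29  29  28  28  27  27  26  25  25  30]
 [144 144 144 144 144 144 144 145 144 128  97  94  95  94  82  47  34  33  34  33  33  35  33  29  31  40  48  49  49  56]
 [144 144 144 144 144 144 144 144 144 130  98  92  93  93  84  64  56  57  57  58  57  57  54  48  61  90 118 119 119 120]
 [144 144 144 144 144 144 144 144 145 138 116  98  96  97  94  84  74  74  73  73  74  79  77  79 113 132 144 144 144 143]
 [144 144 144 144 144 144 144 144 144 144 138 128 128 129 128 127 124 123 123 123 124 124 108  98 138 145 146 145 145 145]
 [144 144 144 143 144 144 144 144 145 144 145 144 144 144 144 144 144 145 145 144 145 144 123 107 141 146 145 144 145 144]
 [144 144 144 144 144 144 144 143 144 144 144 145 145 145 145 144 144 145 145 145 146 144 127 110 135 144 145 144 144 144]
 [144 144 144 144 144 144 137 123 131 144 144 144 143 144 144 144 144 143 143 144 144 144 137 132 139 145 145 145 144 144]
 [144 144 145 145 145 144 125  95 120 143 145 145 145 144 144 145 143 143 144 145 143 144 
[... 2284 characters left out ...]
  84  95 129 147 144 135 125 150 151 149 145 134 123 146 143 147 143 135 126 151 155 153]
 [151 153 144 138 137  99  71  73  79  93 124 134 137 140 131 141 136 143 137 139 130 138 130 143 139 140 132 151 153 154]
 [152 153 150 147 140 122 116 108 116 117 136 134 142 143 146 138 128 136 128 137 130 135 126 139 136 146 137 133 140 153]
 [152 153 153 153 150 146 146 143 147 144 150 147 149 150 152 147 143 146 142 146 144 147 143 148 145 152 148 140 145 152]
 [153 153 154 153 153 153 154 153 153 154 154 153 153 153 153 153 153 153 153 154 153 153 153 153 153 154 153 152 153 153]]
[[253.68433595 284.77432496]
 [262.35773648 273.63676706]]
[[253.68433595 284.77432496]
 [262.35773648 273.63676706]]
```

Run:
```python
from h import *
print(to(W(-42,-38,80),R1))
f=load('t8'); 
for u,v in((343,205),(342.8,204),(341,209),(341,211)): print(u,v,px(f,u,v).round(4), L(px(f,u,v,z=.06)))
for u,v,z in((342.7,205,.06),(342.7,205,.066),(341.07,208.5,.06),(341.07,208.5,.062)): print(L(px(f,u,v,z=z)))
```

```text
(array([-101.8,   -5.6,   16.1]), array([-0.001, -0.003, -0.001]))
343 205 [ 0.6403 -0.1758  0.0573] [ 8.  -5.5 60. ]
342.8 204 [ 0.6431 -0.1755  0.0552] [10.6 -5.1 60. ]
341 209 [ 0.6297 -0.1707  0.0579] [-2.4 -0.1 60. ]
341 211 [ 0.6243 -0.1704  0.0607] [-7.6 -0.  60. ]
[ 8.  -4.8 60. ]
[ 7.5 -3.9 66. ]
[-1.1 -0.3 60. ]
[-1.2 -0.1 62. ]
```

Emit:
step_arm --pt "-50 -6 0 0 0 0 0" --pt "-102 -6 0 0 -0.003 0 0" --pt "-102 -6 16 0 -0.003 0 0" --pt "-102 -6 28 0 -0.003 0 0" --pt "-102 -6 31 0 -0.003 0 0" --pt "-102 -6 32 0 -0.003 0 0" --pt "-102 -6 32 0 -0.003 0 0"

```text
clock: 20.45
tcp_pos: [0.5923, -0.21, 0.064]
orientation: [0.061, -3.141, 0.001]
contact_force: [0.2, 0.3, 0.0]
grip_width: -0.0001
gripper_force: 0.0
```

Emit:
step_arm --pt "0 0 1 0 0 0 0" --pt "0 0 1.7 0 0 0 0" --pt "0 0 2.3 0 0 0 0" --pt "0 0 2.3 0 0 0 0"

```text
clock: 20.85
tcp_pos: [0.5929, -0.2102, 0.0626]
orientation: [-0.061, 3.141, -0.002]
contact_force: [-2.0, -0.1, 6.3]
grip_width: 0.0
gripper_force: 3.2
```

Emit:
step_arm --pt "0 2 0 0 0 0 0" --pt "0 4 0 0 0 0 0" --pt "0 5.5 0 0 0 0 0" --pt "0 5.5 0 0 0 0 0" --pt "0 5.5 -15 0 0 0 0" --pt "50 5 -35 0 0 0 0" --pt "100 5 -35 0 0 0 0" --pt "100 5 -35 0 0 0 0"

```text
clock: 21.65
tcp_pos: [0.4861, -0.2095, 0.0962]
orientation: [0.059, -3.135, 0.004]
contact_force: [0.4, -0.9, -0.1]
grip_width: 0.0
gripper_force: 0.0
```

Run:
```python
from h import *
np.set_printoptions(linewidth=250)
f=snap('top','t9');s=snap('side','s9')
print(f['image'][201:213,334:352].mean(2).astype(int))
im=f['image'].mean(2)
for row in(205,206,208,209):
    w=np.clip(153-im[row,338:346]-4,0,None); u=(w*np.arange(338,346)).sum()/w.sum(); print(row,u.round(2),L(px(f,u,row,z=.06)))
print(s['image'][268:284,250:275].mean(2).astype(int)); print(proj(s,[W(8,-1,60),W(-1,-1,60),W(-10,-1,60),W(8,4,60)]))
print(L(pose()[0]))
```

```text
[[ 35  35  35  36  35  36  36  35  33  33  33  33  35  42  61  96 125 128]
 [ 59  52  55  61  61  61  61  58  53  61  69  69  69  73 102 139 152 152]
 [ 74  72  77  79  80  80  77  72  74 104 130 132 132 132 140 153 155 154]
 [ 97 111 130 132 132 131 118 107 121 131 152 155 154 153 153 154 153 153]
 [136 144 153 154 154 153 138 125 141 141 154 154 154 153 153 153 154 153]
 [153 153 154 154 154 154 137 115 133 148 153 154 153 153 153 153 153 153]
 [153 153 153 154 154 153 138 112 128 151 154 153 153 153 153 153 153 152]
 [153 154 154 153 153 154 133  99 127 152 155 153 154 154 154 153 153 153]
 [151 153 153 152 155 153 127  88 115 140 153 154 154 152 152 153 153 154]
 [139 152 144 138 152 137  98  82  97 116 143 154 153 143 138 153 154 153]
 [144 151 141 134 145 114  70  80  85  94 129 147 144 136 125 151 151 147]
 [152 153 145 138 138  99  71  75  79  92 124 134 137 139 132 141 136 142]]
205 341.23 [ 8.  -0.9 60. ]
206 341.06 [ 5.4 -0.5 60. ]
208 341.07 [ 0.2 -0.4 60. ]
209 341.23 [-2.4 -0.7 60. ]
[[193 194 195 195 195 193 193 194 193 194 193 195 195 194 193 194 192 118  43  21  21  
[... 1001 characters left out ...]
118  41  10   9  14  10   9  10  86 105 108]
 [194 191 167 107 101 128 161 168 167 165 147 140 187 194 159  72  19  12  12  10   9  12  85 101 106]
 [191 139 106 128 162 137 134 163 163 147 161 190 194 195 194 156  62  15   9  12  11  12  76  99 106]
 [144 130 160 136 163 168 167 163 130 158 190 195 195 194 193 166  76  33  26  21  18  25  73  96 105]
 [160 130 130 163 169 168 165 133 159 190 194 193 194 194 172  93  72  71  59  33  33  31  63  95 103]
 [132  98 127 165 167 165 150 187 194 194 195 193 194 194 192 107  74  72  65  52  50  51  61  94 101]]
[[265.66075666 275.47101733]
 [261.93466186 274.39716944]
 [258.23805394 273.33181956]
 [266.93088504 274.32184224]]
[-141.6  -33.8   97.3]
```

Pointer (col ~341.1) and marker tongue (col 341.07) are aligned to about half a millimetre. Now the switch.

Run:
```python
from h import *
for p in((-100,-96,84),(-74,-96,84),(-34,-96,84)): print(to(W(*p),R1))
```

```text
(array([-41.7, -62.1,  13.5]), array([-0.002,  0.   , -0.001]))
(array([-67.7, -62.1,  13.5]), array([-0.002,  0.   , -0.001]))
(array([-107.7,  -62. ,   13.5]), array([-0.002,  0.   , -0.001]))
```

Emit:
step_arm --pt "0 -45 0 0 0 0 0" --pt "-20 -62 13 0 0 0 0" --pt "-42 -62 13 0 0 0 0" --pt "-60 -62 13 0 0 0 0" --pt "-70 -62 13 0 0 0 0" --pt "-76 -62 13 0 0 0 0" --pt "-82 -62 13 0 0 0 0" --pt "-88 -62 13 0 0 0 0"

```text
clock: 22.55
tcp_pos: [0.583, -0.2673, 0.0836]
orientation: [0.061, -3.141, 0.001]
contact_force: [-0.7, 0.0, 2.0]
grip_width: -0.0003
gripper_force: 1.1
```

Run:
```python
from h import *
print(L(pose()[0]),to(W(-34,-96,84),R1))
```

```text
[-52.7 -95.1  83.6] (array([-18.7,  -0.9,  -0.4]), array([-0.001, -0.   , -0.   ]))
```

Emit:
step_arm --pt "-5 0 0 0 0 0 0" --pt "-10 0 0 0 0 0 0" --pt "-15 0 0 0 0 0 0" --pt "-18 0 0 0 0 0 0" --pt "-20 0 0 0 0 0 0" --pt "-20 0 0 0 0 0 0"

```text
clock: 23.15
tcp_pos: [0.6013, -0.2664, 0.083]
orientation: [0.061, -3.137, 0.001]
contact_force: [-6.3, 0.3, 3.1]
grip_width: -0.0001
gripper_force: 3.7
```

Emit:
step_arm --pt "20 0 -5 0 0 0 0" --pt "60 0 -5 0 0 0 0" --pt "105 0 -25 0 0 0 0" --pt "120 0 -60 0 0 0 0" --pt "120 0 -60 0 0 0 0"

```text
clock: 23.65
tcp_pos: [0.4837, -0.2722, 0.1473]
orientation: [-0.059, 3.136, -0.007]
contact_force: [0.7, 0.4, -0.0]
grip_width: 0.0001
gripper_force: 0.0
```

Run:
```python
from h import *
np.set_printoptions(linewidth=250)
f=snap('top','t10'); s=snap('side','s10'); f0=load('t0')
print(proj(f,[W(-51,-95,93),W(-19,-95,93)]))
for g in(f0,f): print(g['image'][212:232,372:386].mean(2).astype(int))
im=f['image'].mean(2)
for row in(205,206,208):
    w=np.clip(149-im[row,338:346],0,None); print(row,((w*np.arange(338,346)).sum()/w.sum()).round(2))
b=f['image'].astype(int); m=(b[:,:,2]-b[:,:,0]>40); v,u=np.nonzero(m[185:210,295:325]); print('cap',u.mean()+295,v.mean()+185,proj(f,W(28,85,94)))
p=s['image'].astype(int); m=p[:,:,2]-p[:,:,0]>60; v,u=np.nonzero(m[235:270,280:310]); print('side cap',u.mean()+280,v.mean()+235,proj(s,W(28,85,91)))
```

```text
[[380.63367338 226.84662828]
 [380.34471893 214.19219178]]
[[145 144 143 144 144 143 143 143 144 144 144 144 145 144]
 [136 124 123 123 120 117 119 122 124 124 125 133 144 144]
 [106  95 111 110 109 105 108 110 112 112 114 128 144 144]
 [ 86  85 114 113 113 112 112 113 113 113 114 128 144 144]
 [106  87 115 113 113 113 112 113 113 113 115 129 144 144]
 [120  87 113 107 101  99 100  99 100 104 113 127 145 144]
 [121  85 102  82  79  79  80  80  79  87 103 124 144 145]
 [122  86  92  68  80  81  81  78  80  84  99 124 145 145]
 [122  86  91  72  95  95  87  77  90 100 105 126 144 145]
 [122  86  90  71  91  87  64  53  78 102 110 128 145 144]
 [124  90  88  64  77  68  36  31  52  81 104 128 144 145]
 [125  91  87  59  60  51  31  28  33  58  95 129 145 145]
 [125  90  97  82  55  46  35  31  30  48  88 126 146 145]
 [126  90 102  94  59  53  49  39  31  38  64 110 143 146]
 [125  87  89  77  60  74  79  44  32  31  41  79 126 145]
 [124  80  67  59  59  81  88  43  30  34  36  62 112 144]
 [109  77  59  59  69  84  80  50  35  32  36  71 120 144]
 [ 95  88  81  82 102 125 121 108  80 
[... 800 characters left out ...]
93  63  68  71  72  72  73  77 102 137 154 154]
 [133  96 104  96  87  87  87  87  87  93 110 135 154 154]
 [133  95 109 116 112 111 112 111 111 112 118 133 154 154]
 [133  94 108 120 120 119 119 118 119 118 119 134 154 154]
 [133  92 104 118 119 117 117 116 116 114 118 135 154 155]
 [135  96  93 105 104 104 100  97  95  94 103 130 153 153]
 [148 134 132 135 134 134 133 131 130 130 133 145 154 154]
 [154 155 154 154 153 154 154 154 154 154 154 154 154 154]
 [155 155 156 155 155 155 155 155 155 155 155 155 154 154]]
205 341.22
206 341.07
208 341.08
cap 308.5483870967742 196.58064516129033 [[308.95884138 196.43240511]]
side cap 294.2692307692308 245.42307692307693 [[294.06879404 246.35364043]]
```

Run:
```python
from h import *
a,b=[load(t)['image'][135:255,105:255].astype(np.float32).mean(2) for t in('t0','t10')]
for n,(v0,v1,u0,u1) in dict(tape=(75,105,45,75),gauze=(45,75,98,130)).items(): print(n,cv2.phaseCorrelate(a[v0:v1,u0:u1],b[v0:v1,u0:u1]))
print(r.hand_in())
```

```text
tape ((-0.03565012979531801, -0.033683798222014616), 1.0008002334170871)
gauze ((-0.006505697748156791, -0.05780471474659521), 0.9969086890419324)
the job is handed in; nothing more can be done
None
```

The job is handed in at about 24 s on the robot's clock: the vial stands upright and released near the middle of the stage (within about 2 mm), the pointer lines up with the marker to about half a millimetre, the lamp switch is fully over to the far side, and the tape roll and gauze pack have not moved.

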